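# Close the loaded pack sealer and set its dial

### The arm

A 6-joint arm with a two-finger parallel gripper is mounted at the origin on the work surface. World frame = base frame: x ahead of the robot, y to its left, z up, the work surface at z = 0. Lengths are in m, angles in degrees, forces in N, time in s.
With the tool pointing down it reaches from about 0.4 to 0.825 m from the base axis. Payload 7 kg.
Tool frame: the origin (TCP) lies midway between the tips of the shut fingers; the grasp point (between the pads) lies 19 mm behind it; x points along the fingers, y is the direction in which the jaws open and shut, and the axes are right-handed (so a half turn about x gives the same grasp; the last joint's range is limited). The gripper opens to 88 mm and grips with 3 to 60 N. Pads are 19 mm wide; open, the fingers measure 130 mm over their backs; the gripper's body (78 mm by 193 mm) begins 47 mm behind the grasp point.
Start: joints at [-46.862, 20.546, 0.682, 0, -70.136, -16.507], TCP at [0.303, -0.603, 0.227] pointing down, gripper open.
Joint ranges: [-176.03, 176.03], [-82.01, 121.73], [-58.28, 71.71], [-173.87, 95.51], [-174.79, -0.11], [-173.66, 173.66]. Speed limits (degrees/s): [136.94, 136.94, 172.46, 180, 180, 180].

### API

Orientations are given as [roll, pitch, yaw] about the fixed x, y, z axes, in that order (R = Rz(yaw) Ry(pitch) Rx(roll)).
In Python, from cell import readout, vision, arm gives the robot as it stands.
- The arm moves only by the tool drive_tool, never from a script. Its argument "steps" is a list of rows, each an object of numbers: "x", "y", "z": the shift along the tool's x, y, z as a fraction of full scale; "rx", "ry", "rz": the turn, a rotation vector about the tool's x, y, z as a fraction of full scale; "grip": the closure, from -1 (fully open) to 1 (shut). In form: [{"x": .., "y": .., "z": .., "rx": .., "ry": .., "rz": .., "grip": ..}, ...]. A call has 1 to 20 rows; each row is the pose to reach, as a shift and turn from the pose commanded when the call began, along the tool's axes at that moment, turning the shorter way round; what a row does not reach only later rows make up. Full scale, the value 1, is 250 mm for a shift and 360 degrees for a turn. A row lasts 1/8 s, in which the tool goes at most 62.5 mm and 10.7 degrees, less where a joint would pass 70% of its speed; a pose out of reach is approached as far as the arm can. A call with a number of a shift or a turn outside -1 to 1 is refused whole. A call with a gripper value outside its range is refused whole. The fingers move at their own pace and stop on an object; "newtons" is the grip in N (left out, the last holds). Time passes only in rows, so rows that repeat a pose let the fingers close. It gives the time, the measured TCP pose, the force and the opening at its end, in the units of the state.
- readout.get_state(): the state, without advancing time (a new reading comes with each control period).
- vision.read_camera(name): name is "scene" or "top" or "wrist"; returns a dict with "image" (384x512x3 uint8, red, green, blue), "range_z" (384x512 float32, m along the optical axis (not along the pixel's ray), 0 where there is no reading), "vfov" (degrees; the focal length in pixels is half the picture's height over the tangent of half this angle, whatever the lens; pixels are square), "cx", "cy" (the principal point, pixels), "R" (3x3) and "t" (3): a world point X has camera coordinates R X + t; the wrist camera has in their place "tool_from_camera" (4x4, takes a point from camera to tool coordinates, whose origin is the TCP and whose axes are the tool frame's). Camera axes: x right, y down, z forward; pixel columns grow to the right and rows downward; lengths in m; the calibration is good to about 2 mm. A picture is of the moment at which its call begins: read the wrist's pose just before it.
- arm.finish_job(): hands the job in, once; it reports no verdict.
The state is a dict: "time_s": time; "joint_pos": joint angles; "joint_vel": joint speeds; "joint_efforts": joint torques, N m; "eef_pos": TCP position; "ee_rot": TCP orientation; "contact_force": force on the tool from outside, world axes, zero at the start; "wrist_torque": the same for the moment, N m; "grip_width": finger opening in m.
Only numpy, scipy, OpenCV 4.12 (cv2) and the standard library are available. Lean on these libraries where they do the work, as an engineer would, in place of code of your own. Each camera call takes 0.05 s, during which the arm holds its last target. There are 200 camera calls.

### The job

The pack of aubergines is already in the bench sealer. Lower the sealer's hinged lid gently until it is fully shut, without slamming it, and then turn the time dial three clicks clockwise from off (the red dot), to the green dot. Leave the pack in the chamber and the other things on the table where they are.

Things in the scene. Friction and masses are not known exactly. Their poses are not given: they have to be found in the camera images.
- lid_handle (a point): Centre of the lid's handle: black round bar, 20 mm thick, 150 mm long along this frame's y, on two orange arms (14 mm wide, 65 mm either side of the middle), 35 mm clear of the lid's front edge. Press it from above or grip it across. It swings at 270 mm from lid_hinge; 96 mm above the table when shut. Axes tilt with the lid: -x from hinge to handle, z out of the lid's top.
- lid_hinge (a point): Middle of the hinge line, at the sealer's back edge, 90 mm above the table. The hinge line is this frame's y axis, level; the frame tilts with the lid. The lid is orange-framed with a clear window, 236 mm wide along y, 12 mm thick. At lid angle a the handle centre is 270*cos(a)-6*sin(a) mm in front of the hinge (level) and 270*sin(a)+6*cos(a) mm above it.
- lid (a joint): Lid angle, rad: 0 is fully shut (a hard stop, lid level on the chamber), growing as it rises; starts between 0.6 and 1.0. The hinge is stiff: the lid stays where it is left, and about 1 to 5 N down at the handle closes it.
- dial_grip (a point): On the time dial's axis at gripping height, 28 mm above the level control panel (100 mm above the table). Black upright bar 56 mm long, 16 mm thick, top 39.5 mm above the panel, on a skirt 60 mm across, 7.5 mm high. Axes turn with the dial: x along the bar to its white pointer end, y across it, z up. The lid's side edge is 62 mm from the axis; shut, its top is 2 mm above the panel.
- dial (a joint): Dial angle, rad, growing clockwise seen from above. 0 is off (start, red dot); a click every 25 degrees (0.436 rad), six in all, each with a dot on the panel; the third, 1.309, is the green dot. Detents pull it in with up to 0.08 N m. The pointer (x of dial_grip) stands 0.65 rad minus this angle anticlockwise from the sealer's x.
- sealer: White bench sealer, fixed, 220 mm deep (x), 360 mm wide (y). Origin: middle of its underside, on the table; x points to its back (hinge side), y to its left seen from the robot, z up. Chamber: the right 240 mm, walls 90 mm high, 10 mm thick, open on top. Control panel: the left 120 mm, 100 mm high, dial axis at x = -50, y = +120 mm.
- pack_centre (a point): Centre of the loaded pack, a white tray 150 x 150 x 22 mm with three dark purple aubergines, 47 mm high over all, lying loose on the chamber floor, 10 mm above the table.
- tape_centre (a point): Centre of a grey tape dispenser with an amber roll, 200 x 70 x 115 mm, standing on the table left of the sealer; the centre is 45 mm above the table. To be left alone.
- bowl_centre (a point): Centre of a white bowl of greens, 156 mm across, 70 mm high (leaves to 105 mm), on the table right of the sealer; the centre is 35 mm above the table. To be left alone.
- label_centre (a point): Centre of a roll of labels, 90 mm across and 40 mm high, lying flat on the table right of the sealer; the centre is 20 mm above the table. To be left alone.

How it is judged:
By the outcome, as a careful person would: the job done as asked, in the order asked, and still so for the second after the job is handed in, with the robot touching nothing.
It also fails if it takes over 48 s, if anything falls off the work surface, if the arm or the gripper's body presses on something with over 40 N, if the wrist force passes 120 N, or if a joint passes its speed limit or range.

## Working session

There is one attempt and no reset: what is moved stays moved. The work goes in short steps, Python scripts to look and compute and a tool call to move; the robot and the scene stay as the last step left them, time stands still between calls to the robot, and variables do not carry over. Pictures are saved under pics/ and viewed, about 8 in all and at most 12, crops included, and the job is handed in when it is done.

Besides the shell and the picture viewer there is one more tool, called after "Call:" as name(argument=value, ...), one argument or row to a line, values as JSON. drive_tool: Moves the arm, as the interface text tells. Shift numbers are shares of 250 mm and turn numbers shares of 360 degrees, none past 1 either way. Its arguments: {"type":"object","properties":{"steps":{"type":"array","items":{"type":"object","properties":{"x":{"type":"number"},"y":{"type":"number"},"z":{"type":"number"},"rx":{"type":"number"},"ry":{"type":"number"},"rz":{"type":"number"},"grip":{"type":"number"}}}},"newtons":{"type":"number"}},"required":["steps"]}

```bash
ls; mkdir -p pics; cat > h.py <<'E'
import numpy as np,cv2
from cell import readout,vision,arm
def f(d): return d["image"].shape[0]/2/np.tan(np.radians(d["vfov"])/2)
def cloud(d):
    z=d["range_z"];h,w=z.shape;u,v=np.meshgrid(np.arange(w),np.arange(h))
    P=np.stack([(u-d["cx"])*z/f(d),(v-d["cy"])*z/f(d),z],-1)
    return (P-np.array(d["t"]))@np.array(d["R"])
def save(d,n): cv2.imwrite("pics/"+n,cv2.cvtColor(d["image"],cv2.COLOR_RGB2BGR))
E
python3 - <<'E'
from h import *
print(readout.get_state())
for n in("scene","top"):
    d=vision.read_camera(n);save(d,n+"1.png");np.savez(n+"1.npz",P=cloud(d),**d)
    print(n,d["vfov"],d["cx"],d["cy"],(-np.array(d["R"]).T@d["t"]))
E
```

```text
pics
{'time_s': 0.0, 'joint_pos': array([-4.68623327e+01,  2.05904390e+01,  6.33955187e-01, -2.12315265e-02,
       -7.01364794e+01, -1.65085051e+01]), 'joint_vel': array([-0.01970374, -0.03506468,  0.03611221,  0.04688012, -0.05136005,
       -0.01136142]), 'joint_efforts': array([ 1.22973674e-03, -5.82723927e+01,  2.93067133e+01,  6.99730128e+00,
        6.97033349e-03, -1.65691481e-04]), 'eef_pos': array([ 0.30231942, -0.60295784,  0.22563182]), 'ee_rot': array([ 94.39272334,  89.90491768, 121.01465527]), 'contact_force': array([ 0.07166131, -0.54402086,  0.51461609]), 'wrist_torque': array([-0.01122501,  0.00326138, -0.04481405]), 'grip_width': 0.08759153908481311}
scene 47.97023694230309 255.27687527045504 189.87530599234128 [ 1.45355664 -0.24297761  0.93247086]
top 56.15674364258173 252.5934138027981 187.4988239621673 [0.44579243 0.00665539 1.11789476]
```

View pics/scene1.png

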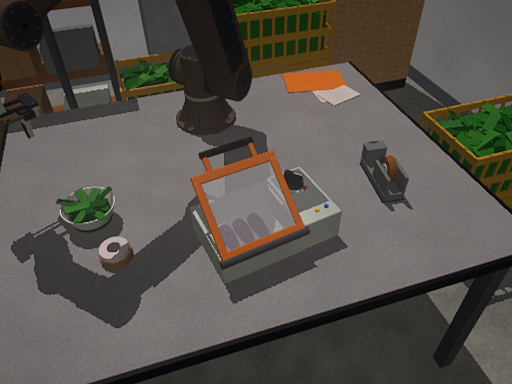

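View pics/top1.png

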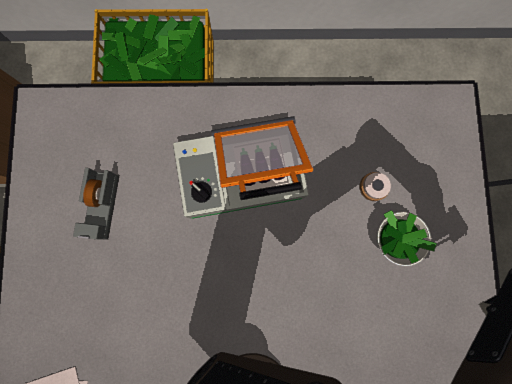

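The scene view shows the sealer with its lid up (handle about (228,152), dial (293,180)). In the top view the dial is at (201,188), the handle at (270,190), the tape at the left and the bowl and labels at the right. Next I measure from the top view.

```bash
python3 - <<'E'
from h import *
D=np.load("top1.npz");P=D["P"];im=D["image"];z=P[...,2]
print("table z",np.median(z[250:300,100:150]))
roi=np.zeros(z.shape,bool);roi[110:225,168:320]=1
hsv=cv2.cvtColor(im,cv2.COLOR_RGB2HSV)
pan=roi&(abs(z-.1)<.006)&(hsv[...,2]>60)&(np.arange(512)[None]<228)
c=P[pan][:,:2]
r=cv2.minAreaRect((c*1000).astype(np.float32));print("panel rect",r,cv2.boxPoints(r).round(1).tolist())
ora=roi&(hsv[...,0]<15)&(hsv[...,1]>170)&(hsv[...,2]>90)
q=P[ora];q=q[q[:,2]>.09]
m=q.mean(0);
for i in range(4):
    A=np.c_[q[:,:2],np.ones(len(q))];s=np.linalg.lstsq(A,q[:,2],rcond=None)[0];e=abs(A@s-q[:,2]);q=q[e<max(.004,2*np.median(e))]
g=s[:2];print("lid plane",s,"angle",np.arctan(np.hypot(*g)),"x-dir yaw",np.degrees(np.arctan2(-g[1],-g[0])),len(q))
blk=roi&(hsv[...,2]<50)&(z>.2)
b=P[blk];print("handle",len(b),b.mean(0),b.min(0),b.max(0))
n,l,st,ce=cv2.connectedComponentsWithStats(blk.astype(np.uint8));print(st[1:],ce[1:])
db=roi&(z>.13)&(z<.15)&(np.arange(512)[None]<216)
b=P[db];print("dial bar",len(b),b.mean(0));r=cv2.minAreaRect((b[:,:2]*1000).astype(np.float32));print(r)
dark=roi&(hsv[...,2]<50)&(z>.1035)&(z<.115)&(np.arange(512)[None]<216);b=P[dark];print("skirt",len(b),cv2.minEnclosingCircle((b[:,:2]*1000).astype(np.float32)))
print("tape",P[160:240,70:120][z[160:240,70:120]>.02].min(0),P[160:240,70:120][z[160:240,70:120]>.02].max(0))
E
```

```text
table z -0.0006855654330245879
panel rect ((644.7418212890625, 124.86906433105469), (236.9634246826172, 163.3924102783203), 9.288614273071289) [[514.5999755859375, 186.39999389648438], [541.0, 25.100000381469727], [774.9000244140625, 63.400001525878906], [748.5, 224.60000610351562]]
lid plane [-0.75871562 -0.12601245  0.68748854] angle 0.6556190707680694 x-dir yaw 9.429978516200435 1552
handle 464 [ 0.5613668 -0.0481809  0.2725091] [ 0.44579243 -0.12387884  0.25925129] [0.58270729 0.02308181 1.11789476]
[[240 182  62  18 464]] [[269.95043103 190.62715517]]
dial bar 122 [0.58669559 0.13555091 0.13868859]
((641.0364990234375, 128.59628295898438), (49.88470458984375, 155.4380340576172), 82.06019592285156)
skirt 215 ((583.482666015625, 135.78640747070312), 28.793535232543945)
tape [0.44579243 0.00665539 0.02001073] [0.66078832 0.50197277 1.11789476]
```

```bash
cat >> h.py <<'E'
from scipy.spatial.transform import Rotation as Ro
Y=np.radians(9.35);S=np.array([np.cos(Y),np.sin(Y),0]);L=np.array([-np.sin(Y),np.cos(Y),0])
DIAL=np.array([.5835,.1358,.128]);HINGE=DIAL+.16*S-.18*L;HINGE[2]=.09
def handle(a): return HINGE-S*(.27*np.cos(a)-.006*np.sin(a))+np.array([0,0,.27*np.sin(a)+.006*np.cos(a)])
def down(j): # tool x down, jaw axis j (level)
    x=np.array([0,0,-1.]);return np.c_[x,j,np.cross(x,j)]
def pose():
    s=readout.get_state();return np.array(s["eef_pos"]),Ro.from_euler("xyz",s["ee_rot"],degrees=True).as_matrix(),s
def plan(p,R,Rt=None):
    pass
def rel(T,Rt=None):
    p,R,s=pose()
    for t in np.atleast_2d(T): print("shift",((t-p)@R/.25).round(3))
    if Rt is not None: print("turn",(Ro.from_matrix(R.T@Rt).as_rotvec(degrees=True)/360).round(4))
E
python3 - <<'E'
from h import *
p,R,s=pose();print(R.round(3));print(HINGE,handle(.656),handle(0))
h=handle(.656);rel([[.303,-.603,.36],[.38,-.42,.36],h+[0,0,.07]],down(L));rel(h,down(-L))
E
```

```text
[[-0.001 -0.448  0.894]
 [ 0.001  0.894  0.448]
 [-1.     0.002 -0.   ]]
[ 0.77061798 -0.01581418  0.09      ] [ 0.5631133  -0.04998034  0.25944167] [ 0.50420512 -0.05967972  0.096     ]
shift [-0.537 -0.     0.002]
shift [-0.537  0.516  0.606]
shift [-0.413  1.511  1.924]
turn [ 0.048  -0.0001 -0.0002]
shift [-0.133  1.51   1.924]
turn [-4.52e-01  3.00e-04 -1.00e-04]
```

Call:
drive_tool(
  steps=[
    {"x": -0.2, "grip": 1},
    {"x": -0.4, "grip": 1},
    {"x": -0.5, "y": 0.1, "z": 0.1, "rx": 0.01, "grip": 1},
    {"x": -0.53, "y": 0.25, "z": 0.3, "rx": 0.025, "grip": 1},
    {"x": -0.53, "y": 0.4, "z": 0.5, "rx": 0.04, "grip": 1},
    {"x": -0.53, "y": 0.55, "z": 0.7, "rx": 0.048, "grip": 1},
    {"x": -0.53, "y": 0.7, "z": 0.85, "rx": 0.048, "grip": 1},
    {"x": -0.53, "y": 0.75, "z": 0.95, "rx": 0.048, "grip": 1},
    {"x": -0.53, "y": 0.75, "z": 0.95, "rx": 0.048, "grip": 1},
    {"x": -0.53, "y": 0.75, "z": 0.95, "rx": 0.048, "grip": 1},
  ],
  newtons=20,
)

```text
validation failed for argument at $.st...
```

```bash
python3 - <<'E'
from h import *
print(pose()[0]);rel(handle(.656)+[0,0,.06],down(L))
E
```

```text
[ 0.30232246 -0.602989    0.22567567]
shift [-0.373  1.511  1.924]
turn [ 0.048  -0.0001 -0.0002]
```

The call was refused, possibly because some keys were missing. I'll send full rows.

Call:
drive_tool(
  steps=[
    {"x": -0.2, "y": 0.0, "z": 0.0, "rx": 0.0, "ry": 0.0, "rz": 0.0, "grip": 1.0},
    {"x": -0.4, "y": 0.0, "z": 0.0, "rx": 0.0, "ry": 0.0, "rz": 0.0, "grip": 1.0},
    {"x": -0.5, "y": 0.1, "z": 0.1, "rx": 0.01, "ry": 0.0, "rz": 0.0, "grip": 1.0},
    {"x": -0.53, "y": 0.25, "z": 0.3, "rx": 0.025, "ry": 0.0, "rz": 0.0, "grip": 1.0},
    {"x": -0.53, "y": 0.4, "z": 0.5, "rx": 0.04, "ry": 0.0, "rz": 0.0, "grip": 1.0},
    {"x": -0.53, "y": 0.55, "z": 0.7, "rx": 0.048, "ry": 0.0, "rz": 0.0, "grip": 1.0},
    {"x": -0.53, "y": 0.7, "z": 0.85, "rx": 0.048, "ry": 0.0, "rz": 0.0, "grip": 1.0},
    {"x": -0.53, "y": 0.75, "z": 0.95, "rx": 0.048, "ry": 0.0, "rz": 0.0, "grip": 1.0},
    {"x": -0.53, "y": 0.75, "z": 0.95, "rx": 0.048, "ry": 0.0, "rz": 0.0, "grip": 1.0},
    {"x": -0.53, "y": 0.75, "z": 0.95, "rx": 0.048, "ry": 0.0, "rz": 0.0, "grip": 1.0},
  ],
  newtons=20,
)

```text
time_s: 1.35
eef_pos: [0.4306, -0.3293, 0.3588]
ee_rot: [154.4, 90.0, 163.8]
contact_force: [-0.5, -0.9, 0.1]
grip_width: 0.0004
```

```bash
python3 - <<'E'
from h import *
rel([handle(.656)+[0,0,.06],handle(.656)+[0,0,.03]],down(L))
E
```

```text
shift [0.157 1.016 0.705]
shift [0.277 1.016 0.705]
turn [ 0.0001 -0.0001 -0.    ]
```

Call:
drive_tool(
  steps=[
    {"x": 0.0, "y": 0.15, "z": 0.1, "rx": 0.0, "ry": 0.0, "rz": 0.0, "grip": 1.0},
    {"x": 0.0, "y": 0.3, "z": 0.2, "rx": 0.0, "ry": 0.0, "rz": 0.0, "grip": 1.0},
    {"x": 0.05, "y": 0.5, "z": 0.35, "rx": 0.0, "ry": 0.0, "rz": 0.0, "grip": 1.0},
    {"x": 0.1, "y": 0.7, "z": 0.49, "rx": 0.0, "ry": 0.0, "rz": 0.0, "grip": 1.0},
    {"x": 0.15, "y": 0.85, "z": 0.6, "rx": 0.0, "ry": 0.0, "rz": 0.0, "grip": 1.0},
    {"x": 0.16, "y": 0.95, "z": 0.67, "rx": 0.0, "ry": 0.0, "rz": 0.0, "grip": 1.0},
    {"x": 0.16, "y": 1.0, "z": 0.7, "rx": 0.0, "ry": 0.0, "rz": 0.0, "grip": 1.0},
    {"x": 0.2, "y": 1.0, "z": 0.7, "rx": 0.0, "ry": 0.0, "rz": 0.0, "grip": 1.0},
    {"x": 0.24, "y": 1.0, "z": 0.7, "rx": 0.0, "ry": 0.0, "rz": 0.0, "grip": 1.0},
    {"x": 0.27, "y": 1.0, "z": 0.7, "rx": 0.0, "ry": 0.0, "rz": 0.0, "grip": 1.0},
    {"x": 0.27, "y": 1.0, "z": 0.7, "rx": 0.0, "ry": 0.0, "rz": 0.0, "grip": 1.0},
  ],
  newtons=20,
)

```text
time_s: 2.72
eef_pos: [0.5623, -0.0549, 0.2909]
ee_rot: [-179.3, 89.9, -170.0]
contact_force: [-0.5, -0.1, 0.0]
grip_width: 0.0002
```

```bash
python3 - <<'E'
from h import *
print(pose()[0])
rel([handle(a)+[0,0,.010] for a in np.arange(.656,-.01,-.041)],down(L))
d=vision.read_camera("scene");cv2.imwrite("pics/s2.png",cv2.resize(cv2.cvtColor(d["image"],cv2.COLOR_RGB2BGR)[100:280,160:370],None,fx=3,fy=3))
E
```

```text
[ 0.56227781 -0.05489659  0.29085304]
shift [0.086 0.019 0.007]
shift [ 0.121  0.019 -0.02 ]
shift [ 0.157  0.019 -0.046]
shift [ 0.194  0.019 -0.07 ]
shift [ 0.232  0.019 -0.093]
shift [ 0.271  0.019 -0.114]
shift [ 0.311  0.019 -0.133]
shift [ 0.352  0.019 -0.151]
shift [ 0.393  0.019 -0.167]
shift [ 0.435  0.019 -0.181]
shift [ 0.477  0.019 -0.193]
shift [ 0.52   0.019 -0.204]
shift [ 0.564  0.019 -0.213]
shift [ 0.607  0.019 -0.22 ]
shift [ 0.651  0.019 -0.226]
shift [ 0.695  0.019 -0.23 ]
shift [ 0.74   0.019 -0.231]
turn [-0.0001 -0.0002  0.    ]
```

View pics/s2.png

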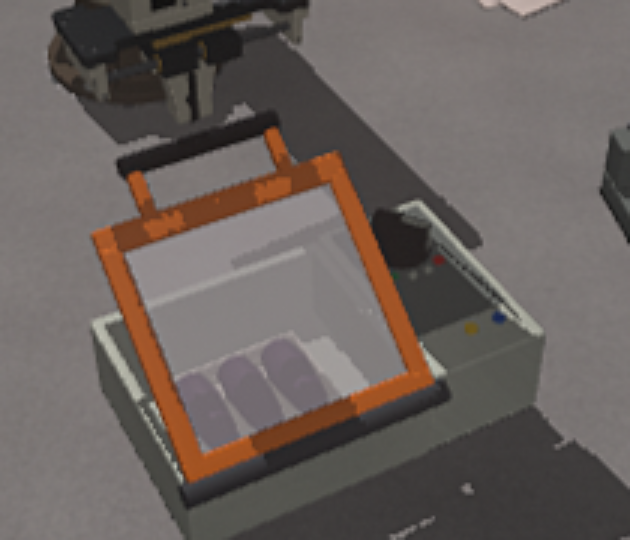

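The fingers are above the middle of the handle (crop, about (195,115)). I'll press along the arc slowly.

Call:
drive_tool(
  steps=[
    {"x": 0.04, "y": 0.0, "z": 0.007, "rx": 0.0, "ry": 0.0, "rz": 0.0, "grip": 1.0},
    {"x": 0.07, "y": 0.0, "z": 0.007, "rx": 0.0, "ry": 0.0, "rz": 0.0, "grip": 1.0},
    {"x": 0.086, "y": 0.0, "z": 0.007, "rx": 0.0, "ry": 0.0, "rz": 0.0, "grip": 1.0},
    {"x": 0.104, "y": 0.0, "z": -0.007, "rx": 0.0, "ry": 0.0, "rz": 0.0, "grip": 1.0},
    {"x": 0.121, "y": 0.0, "z": -0.02, "rx": 0.0, "ry": 0.0, "rz": 0.0, "grip": 1.0},
    {"x": 0.139, "y": 0.0, "z": -0.033, "rx": 0.0, "ry": 0.0, "rz": 0.0, "grip": 1.0},
    {"x": 0.157, "y": 0.0, "z": -0.046, "rx": 0.0, "ry": 0.0, "rz": 0.0, "grip": 1.0},
    {"x": 0.175, "y": 0.0, "z": -0.058, "rx": 0.0, "ry": 0.0, "rz": 0.0, "grip": 1.0},
    {"x": 0.194, "y": 0.0, "z": -0.07, "rx": 0.0, "ry": 0.0, "rz": 0.0, "grip": 1.0},
    {"x": 0.213, "y": 0.0, "z": -0.082, "rx": 0.0, "ry": 0.0, "rz": 0.0, "grip": 1.0},
    {"x": 0.232, "y": 0.0, "z": -0.093, "rx": 0.0, "ry": 0.0, "rz": 0.0, "grip": 1.0},
    {"x": 0.252, "y": 0.0, "z": -0.104, "rx": 0.0, "ry": 0.0, "rz": 0.0, "grip": 1.0},
    {"x": 0.271, "y": 0.0, "z": -0.114, "rx": 0.0, "ry": 0.0, "rz": 0.0, "grip": 1.0},
    {"x": 0.291, "y": 0.0, "z": -0.124, "rx": 0.0, "ry": 0.0, "rz": 0.0, "grip": 1.0},
    {"x": 0.311, "y": 0.0, "z": -0.133, "rx": 0.0, "ry": 0.0, "rz": 0.0, "grip": 1.0},
    {"x": 0.332, "y": 0.0, "z": -0.142, "rx": 0.0, "ry": 0.0, "rz": 0.0, "grip": 1.0},
    {"x": 0.352, "y": 0.0, "z": -0.151, "rx": 0.0, "ry": 0.0, "rz": 0.0, "grip": 1.0},
    {"x": 0.373, "y": 0.0, "z": -0.159, "rx": 0.0, "ry": 0.0, "rz": 0.0, "grip": 1.0},
    {"x": 0.393, "y": 0.0, "z": -0.167, "rx": 0.0, "ry": 0.0, "rz": 0.0, "grip": 1.0},
    {"x": 0.393, "y": 0.0, "z": -0.167, "rx": 0.0, "ry": 0.0, "rz": 0.0, "grip": 1.0},
  ],
  newtons=20,
)

```text
time_s: 5.28
eef_pos: [0.5216, -0.061, 0.1928]
ee_rot: [159.8, 90.0, 169.2]
contact_force: [0.6, -0.3, 1.2]
grip_width: 0.0004
```

```bash
python3 - <<'E'
from h import *
print(pose()[0])
rel([handle(a)+[0,0,.010] for a in np.arange(.328,-.03,-.041)],down(L))
d=vision.read_camera("scene");cv2.imwrite("pics/s3.png",cv2.resize(cv2.cvtColor(d["image"],cv2.COLOR_RGB2BGR)[100:280,160:370],None,fx=3,fy=3))
E
```

```text
[ 0.52155435 -0.06095285  0.19284614]
shift [ 0.001  0.016 -0.002]
shift [ 0.043  0.016 -0.017]
shift [ 0.085  0.016 -0.029]
shift [ 0.128  0.016 -0.04 ]
shift [ 0.171  0.016 -0.049]
shift [ 0.215  0.016 -0.056]
shift [ 0.259  0.016 -0.062]
shift [ 0.303  0.016 -0.066]
shift [ 0.347  0.016 -0.068]
turn [-0. -0. -0.]
```

View pics/s3.png

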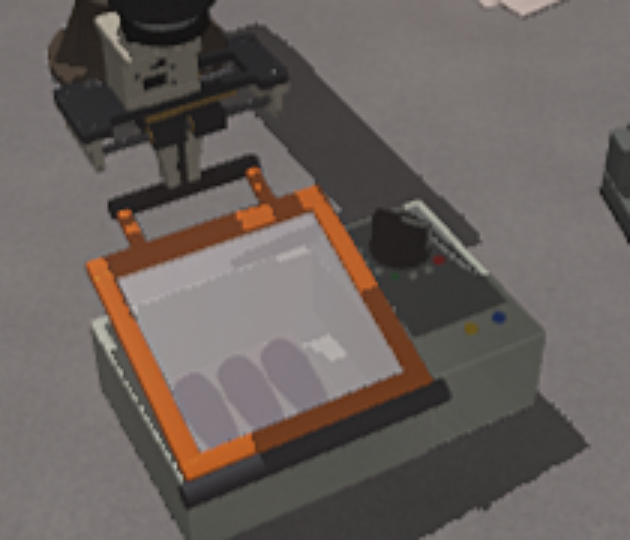

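The lid follows the fingers (handle at about (185,185) in the crop). I'll continue more slowly to the stop.

Call:
drive_tool(
  steps=[
    {"x": 0.021, "y": 0.0, "z": -0.009, "rx": 0.0, "ry": 0.0, "rz": 0.0, "grip": 1.0},
    {"x": 0.043, "y": 0.0, "z": -0.017, "rx": 0.0, "ry": 0.0, "rz": 0.0, "grip": 1.0},
    {"x": 0.064, "y": 0.0, "z": -0.023, "rx": 0.0, "ry": 0.0, "rz": 0.0, "grip": 1.0},
    {"x": 0.085, "y": 0.0, "z": -0.029, "rx": 0.0, "ry": 0.0, "rz": 0.0, "grip": 1.0},
    {"x": 0.106, "y": 0.0, "z": -0.035, "rx": 0.0, "ry": 0.0, "rz": 0.0, "grip": 1.0},
    {"x": 0.128, "y": 0.0, "z": -0.04, "rx": 0.0, "ry": 0.0, "rz": 0.0, "grip": 1.0},
    {"x": 0.15, "y": 0.0, "z": -0.045, "rx": 0.0, "ry": 0.0, "rz": 0.0, "grip": 1.0},
    {"x": 0.171, "y": 0.0, "z": -0.049, "rx": 0.0, "ry": 0.0, "rz": 0.0, "grip": 1.0},
    {"x": 0.193, "y": 0.0, "z": -0.053, "rx": 0.0, "ry": 0.0, "rz": 0.0, "grip": 1.0},
    {"x": 0.215, "y": 0.0, "z": -0.056, "rx": 0.0, "ry": 0.0, "rz": 0.0, "grip": 1.0},
    {"x": 0.237, "y": 0.0, "z": -0.059, "rx": 0.0, "ry": 0.0, "rz": 0.0, "grip": 1.0},
    {"x": 0.259, "y": 0.0, "z": -0.062, "rx": 0.0, "ry": 0.0, "rz": 0.0, "grip": 1.0},
    {"x": 0.275, "y": 0.0, "z": -0.063, "rx": 0.0, "ry": 0.0, "rz": 0.0, "grip": 1.0},
    {"x": 0.29, "y": 0.0, "z": -0.065, "rx": 0.0, "ry": 0.0, "rz": 0.0, "grip": 1.0},
    {"x": 0.303, "y": 0.0, "z": -0.066, "rx": 0.0, "ry": 0.0, "rz": 0.0, "grip": 1.0},
    {"x": 0.313, "y": 0.0, "z": -0.067, "rx": 0.0, "ry": 0.0, "rz": 0.0, "grip": 1.0},
    {"x": 0.321, "y": 0.0, "z": -0.067, "rx": 0.0, "ry": 0.0, "rz": 0.0, "grip": 1.0},
    {"x": 0.328, "y": 0.0, "z": -0.068, "rx": 0.0, "ry": 0.0, "rz": 0.0, "grip": 1.0},
    {"x": 0.334, "y": 0.0, "z": -0.068, "rx": 0.0, "ry": 0.0, "rz": 0.0, "grip": 1.0},
    {"x": 0.334, "y": 0.0, "z": -0.068, "rx": 0.0, "ry": 0.0, "rz": 0.0, "grip": 1.0},
  ],
  newtons=20,
)

```text
time_s: 7.82
eef_pos: [0.5049, -0.0637, 0.1097]
ee_rot: [22.1, 90.0, 31.4]
contact_force: [0.5, -1.5, -0.4]
grip_width: 0.0004
```

Call:
drive_tool(
  steps=[
    {"x": 0.004, "y": 0.0, "z": 0.0, "rx": 0.0, "ry": 0.0, "rz": 0.0, "grip": 1.0},
    {"x": 0.008, "y": 0.0, "z": 0.0, "rx": 0.0, "ry": 0.0, "rz": 0.0, "grip": 1.0},
    {"x": 0.012, "y": 0.0, "z": 0.0, "rx": 0.0, "ry": 0.0, "rz": 0.0, "grip": 1.0},
    {"x": 0.016, "y": 0.0, "z": 0.0, "rx": 0.0, "ry": 0.0, "rz": 0.0, "grip": 1.0},
    {"x": 0.016, "y": 0.0, "z": 0.0, "rx": 0.0, "ry": 0.0, "rz": 0.0, "grip": 1.0},
  ],
  newtons=20,
)

```text
time_s: 8.45
eef_pos: [0.5049, -0.0638, 0.1061]
ee_rot: [-78.0, 90.0, -68.7]
contact_force: [-1.8, 0.6, 5.1]
grip_width: 0.0005
```

Call:
drive_tool(
  steps=[
    {"x": 0.004, "y": 0.0, "z": 0.0, "rx": 0.0, "ry": 0.0, "rz": 0.0, "grip": 1.0},
    {"x": 0.008, "y": 0.0, "z": 0.0, "rx": 0.0, "ry": 0.0, "rz": 0.0, "grip": 1.0},
    {"x": 0.008, "y": 0.0, "z": 0.0, "rx": 0.0, "ry": 0.0, "rz": 0.0, "grip": 1.0},
  ],
  newtons=20,
)

```text
time_s: 8.82
eef_pos: [0.5051, -0.0638, 0.1057]
ee_rot: [-30.6, 89.9, -21.2]
contact_force: [-7.8, 2.5, 19.9]
grip_width: 0.0004
```

The hard stop is felt at about 20 N, at shut height. I'll lift off and check.

Call:
drive_tool(
  steps=[
    {"x": -0.02, "y": 0.0, "z": 0.0, "rx": 0.0, "ry": 0.0, "rz": 0.0, "grip": 1.0},
    {"x": -0.06, "y": 0.0, "z": 0.0, "rx": 0.0, "ry": 0.0, "rz": 0.0, "grip": 1.0},
    {"x": -0.16, "y": 0.0, "z": 0.0, "rx": 0.0, "ry": 0.0, "rz": 0.0, "grip": 0.1},
    {"x": -0.28, "y": 0.0, "z": 0.0, "rx": 0.0, "ry": 0.0, "rz": 0.0, "grip": 0.1},
    {"x": -0.36, "y": 0.0, "z": 0.0, "rx": 0.0, "ry": 0.0, "rz": 0.0, "grip": 0.1},
    {"x": -0.36, "y": 0.0, "z": 0.0, "rx": 0.0, "ry": 0.0, "rz": 0.0, "grip": 0.1},
  ],
  newtons=20,
)

```text
time_s: 9.57
eef_pos: [0.506, -0.0636, 0.1956]
ee_rot: [0.2, 89.8, 9.5]
contact_force: [-1.0, 0.9, -0.6]
grip_width: 0.0349
```

```bash
python3 - <<'E'
from h import *
p,R,s=pose();print(p,s["joint_pos"].round(1),s["contact_force"])
th=Y+.65
for sg in(1,-1):
  for dt in (0,-75): 
    a=th+np.radians(dt);rel(DIAL+[0,0,.05],down(sg*np.array([-np.sin(a),np.cos(a),0])))
d=vision.read_camera("scene");cv2.imwrite("pics/s4.png",cv2.resize(cv2.cvtColor(d["image"],cv2.COLOR_RGB2BGR)[100:280,160:370],None,fx=3,fy=3))
Q=cloud(d);hs=cv2.cvtColor(d["image"],cv2.COLOR_RGB2HSV)
m=(hs[...,0]<15)&(hs[...,1]>170)&(hs[...,2]>90)&(Q[...,0]>.45)&(Q[...,0]<.8)&(abs(Q[...,1])<.2)
q=Q[m];f_=q[:,2]; print("orange z pct",np.percentile(f_,[2,25,50,75,98]).round(4))
A=np.c_[q[:,:2]@S[:2],q[:,:2]@L[:2],np.ones(len(q))];print(np.linalg.lstsq(A,f_,rcond=None)[0])
E
```

```text
[ 0.50595189 -0.06361842  0.19564857] [ 14.9   6.2 -22.6   0.  -61.  -95.6] [-1.02969089  0.88768973 -0.59766976]
shift [0.072 0.737 0.436]
turn [-0.1034  0.0005  0.0002]
shift [0.072 0.737 0.436]
turn [ 0.1049  0.0005 -0.0002]
shift [0.072 0.737 0.436]
turn [ 3.966e-01  2.000e-04 -7.000e-04]
shift [0.072 0.737 0.436]
turn [-3.951e-01  2.000e-04  7.000e-04]
orange z pct [0.0963 0.0998 0.101  0.1022 0.1046]
[0.00052854 0.00230173 0.10087931]
```

View pics/s4.png

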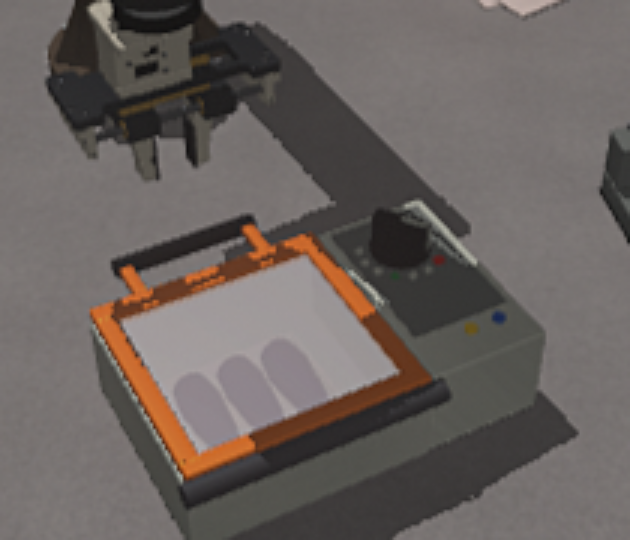

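The lid is shut and level (orange plane z ≈ 0.101, slope about 0). I'll go above the dial.

Call:
drive_tool(
  steps=[
    {"x": 0.0, "y": 0.1, "z": 0.06, "rx": -0.02, "ry": 0.0, "rz": 0.0, "grip": 0.0},
    {"x": 0.0, "y": 0.25, "z": 0.15, "rx": -0.045, "ry": 0.0, "rz": 0.0, "grip": 0.0},
    {"x": 0.0, "y": 0.4, "z": 0.24, "rx": -0.07, "ry": 0.0, "rz": 0.0, "grip": 0.0},
    {"x": 0.0, "y": 0.55, "z": 0.33, "rx": -0.09, "ry": 0.0, "rz": 0.0, "grip": 0.0},
    {"x": 0.0, "y": 0.68, "z": 0.4, "rx": -0.103, "ry": 0.0, "rz": 0.0, "grip": 0.0},
    {"x": 0.0, "y": 0.737, "z": 0.436, "rx": -0.103, "ry": 0.0, "rz": 0.0, "grip": 0.0},
    {"x": 0.0, "y": 0.737, "z": 0.436, "rx": -0.103, "ry": 0.0, "rz": 0.0, "grip": 0.0},
    {"x": 0.0, "y": 0.737, "z": 0.436, "rx": -0.103, "ry": 0.0, "rz": 0.0, "grip": 0.0},
  ],
  newtons=20,
)

```text
time_s: 10.62
eef_pos: [0.5819, 0.1349, 0.1934]
ee_rot: [158.8, 89.9, -154.9]
contact_force: [-0.2, -0.6, 0.3]
grip_width: 0.0441
```

```bash
python3 - <<'E'
from h import *
p,R,s=pose();d=vision.read_camera("wrist");save(d,"w5.png")
T=np.array(d["tool_from_camera"]);z=d["range_z"];h,w=z.shape;u,v=np.meshgrid(np.arange(w),np.arange(h))
C=np.stack([(u-d["cx"])*z/f(d),(v-d["cy"])*z/f(d),z],-1)
Pw=(C@T[:3,:3].T+T[:3,3])@R.T+p
m=(z>0)&(Pw[...,2]>.128)&(Pw[...,2]<.145)&(np.hypot(Pw[...,0]-DIAL[0],Pw[...,1]-DIAL[1])<.045)
q=Pw[m];print(len(q),np.median(q[:,2]));r=cv2.minAreaRect((q[:,:2]*1000).astype(np.float32));print(r,cv2.boxPoints(r))
print("tool",((np.array([*r[0],139.5])/1000-p)@R*1000).round(1));rel(DIAL)
E
```

```text
1569 0.13949840152732007
((580.3179321289062, 135.6204833984375), (55.09388732910156, 15.627541542053223), 46.649436950683594) [[555.7261   120.953094]
 [567.08997  110.2254  ]
 [604.9098   150.28787 ]
 [593.5459   161.01556 ]]
tool [53.9  1.7 -0.5]
shift [ 0.263 -0.001  0.007]
```

View pics/w5.png

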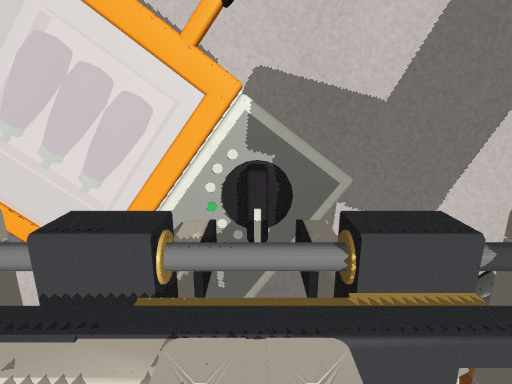

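The wrist view shows the bar centred at about (257,195), angle 46.6° as expected, with the pointer down and the green dot to its left at (212,207), which is clockwise. I'll descend and grip.

Call:
drive_tool(
  steps=[
    {"x": 0.08, "y": 0.005, "z": 0.0, "rx": 0.0, "ry": 0.0, "rz": 0.0, "grip": 0.0},
    {"x": 0.16, "y": 0.005, "z": 0.0, "rx": 0.0, "ry": 0.0, "rz": 0.0, "grip": 0.0},
    {"x": 0.23, "y": 0.005, "z": 0.0, "rx": 0.0, "ry": 0.0, "rz": 0.0, "grip": 0.0},
    {"x": 0.28, "y": 0.005, "z": 0.0, "rx": 0.0, "ry": 0.0, "rz": 0.0, "grip": 0.0},
    {"x": 0.31, "y": 0.005, "z": 0.0, "rx": 0.0, "ry": 0.0, "rz": 0.0, "grip": 0.0},
    {"x": 0.327, "y": 0.005, "z": 0.0, "rx": 0.0, "ry": 0.0, "rz": 0.0, "grip": 0.0},
    {"x": 0.327, "y": 0.005, "z": 0.0, "rx": 0.0, "ry": 0.0, "rz": 0.0, "grip": 0.3},
    {"x": 0.327, "y": 0.005, "z": 0.0, "rx": 0.0, "ry": 0.0, "rz": 0.0, "grip": 0.5},
    {"x": 0.327, "y": 0.005, "z": 0.0, "rx": 0.0, "ry": 0.0, "rz": 0.0, "grip": 1.0},
    {"x": 0.327, "y": 0.005, "z": 0.0, "rx": 0.0, "ry": 0.0, "rz": 0.0, "grip": 1.0},
    {"x": 0.327, "y": 0.005, "z": 0.0, "rx": 0.0, "ry": 0.0, "rz": 0.0, "grip": 1.0},
  ],
  newtons=15,
)

```text
time_s: 12.05
eef_pos: [0.582, 0.1365, 0.1124]
ee_rot: [-50.0, 90.0, -3.6]
contact_force: [2.3, -2.7, 1.6]
grip_width: 0.0159
```

Call:
drive_tool(
  steps=[
    {"x": 0.0, "y": 0.0, "z": 0.0, "rx": 0.015, "ry": 0.0, "rz": 0.0, "grip": 1.0},
    {"x": 0.0, "y": 0.0, "z": 0.0, "rx": 0.03, "ry": 0.0, "rz": 0.0, "grip": 1.0},
    {"x": 0.0, "y": 0.0, "z": 0.0, "rx": 0.045, "ry": 0.0, "rz": 0.0, "grip": 1.0},
    {"x": 0.0, "y": 0.0, "z": 0.0, "rx": 0.06, "ry": 0.0, "rz": 0.0, "grip": 1.0},
    {"x": 0.0, "y": 0.0, "z": 0.0, "rx": 0.075, "ry": 0.0, "rz": 0.0, "grip": 1.0},
    {"x": 0.0, "y": 0.0, "z": 0.0, "rx": 0.09, "ry": 0.0, "rz": 0.0, "grip": 1.0},
    {"x": 0.0, "y": 0.0, "z": 0.0, "rx": 0.105, "ry": 0.0, "rz": 0.0, "grip": 1.0},
    {"x": 0.0, "y": 0.0, "z": 0.0, "rx": 0.12, "ry": 0.0, "rz": 0.0, "grip": 1.0},
    {"x": 0.0, "y": 0.0, "z": 0.0, "rx": 0.135, "ry": 0.0, "rz": 0.0, "grip": 1.0},
    {"x": 0.0, "y": 0.0, "z": 0.0, "rx": 0.15, "ry": 0.0, "rz": 0.0, "grip": 1.0},
    {"x": 0.0, "y": 0.0, "z": 0.0, "rx": 0.165, "ry": 0.0, "rz": 0.0, "grip": 1.0},
    {"x": 0.0, "y": 0.0, "z": 0.0, "rx": 0.18, "ry": 0.0, "rz": 0.0, "grip": 1.0},
    {"x": 0.0, "y": 0.0, "z": 0.0, "rx": 0.193, "ry": 0.0, "rz": 0.0, "grip": 1.0},
    {"x": 0.0, "y": 0.0, "z": 0.0, "rx": 0.202, "ry": 0.0, "rz": 0.0, "grip": 1.0},
    {"x": 0.0, "y": 0.0, "z": 0.0, "rx": 0.208, "ry": 0.0, "rz": 0.0, "grip": 1.0},
    {"x": 0.0, "y": 0.0, "z": 0.0, "rx": 0.208, "ry": 0.0, "rz": 0.0, "grip": 1.0},
    {"x": 0.0, "y": 0.0, "z": 0.0, "rx": 0.208, "ry": 0.0, "rz": 0.0, "grip": 1.0},
  ],
  newtons=15,
)

```text
time_s: 14.18
eef_pos: [0.582, 0.137, 0.1124]
ee_rot: [55.5, 89.9, 27.1]
contact_force: [1.7, -0.1, 2.3]
grip_width: 0.0161
```

```bash
python3 - <<'E'
from h import *
p,R,s=pose();print(p,np.degrees(np.arctan2(-R[0,1],R[1,1])),"want",np.degrees(Y+.65)-75,s["contact_force"],s["wrist_torque"],s["grip_width"])
E
```

```text
[0.58204202 0.13696408 0.11244989] -28.39073947705689 want -28.407743316496493 [ 1.68731422 -0.14536454  2.25742826] [ 0.13721396 -0.62388578 -0.01876174] 0.01612215054904948
```

The dial is turned to the wanted angle. I'll release by opening partway, then rise straight up and check.

Call:
drive_tool(
  steps=[
    {"x": 0.0, "y": 0.0, "z": 0.0, "rx": 0.0, "ry": 0.0, "rz": 0.0, "grip": 0.1},
    {"x": 0.0, "y": 0.0, "z": 0.0, "rx": 0.0, "ry": 0.0, "rz": 0.0, "grip": 0.1},
    {"x": 0.0, "y": 0.0, "z": 0.0, "rx": 0.0, "ry": 0.0, "rz": 0.0, "grip": 0.1},
    {"x": -0.05, "y": 0.0, "z": 0.0, "rx": 0.0, "ry": 0.0, "rz": 0.0, "grip": 0.1},
    {"x": -0.12, "y": 0.0, "z": 0.0, "rx": 0.0, "ry": 0.0, "rz": 0.0, "grip": 0.1},
    {"x": -0.25, "y": 0.0, "z": 0.0, "rx": 0.0, "ry": 0.0, "rz": 0.0, "grip": 0.1},
    {"x": -0.4, "y": 0.0, "z": 0.0, "rx": 0.0, "ry": 0.0, "rz": 0.0, "grip": 0.1},
    {"x": -0.5, "y": 0.0, "z": 0.0, "rx": 0.0, "ry": 0.0, "rz": 0.0, "grip": 0.1},
    {"x": -0.5, "y": 0.0, "z": 0.0, "rx": 0.0, "ry": 0.0, "rz": 0.0, "grip": 0.1},
    {"x": -0.5, "y": 0.0, "z": 0.0, "rx": 0.0, "ry": 0.0, "rz": 0.0, "grip": 0.1},
  ],
  newtons=15,
)

```text
time_s: 15.42
eef_pos: [0.5813, 0.1366, 0.2371]
ee_rot: [147.0, 90.0, 118.6]
contact_force: [0.1, -0.7, -0.3]
grip_width: 0.0391
```

```bash
python3 - <<'E'
from h import *
p,R,s=pose();d=vision.read_camera("wrist");save(d,"w6.png")
T=np.array(d["tool_from_camera"]);z=d["range_z"];h,w=z.shape;u,v=np.meshgrid(np.arange(w),np.arange(h))
C=np.stack([(u-d["cx"])*z/f(d),(v-d["cy"])*z/f(d),z],-1)
Pw=(C@T[:3,:3].T+T[:3,3])@R.T+p
m=(z>0)&(Pw[...,2]>.128)&(Pw[...,2]<.145)&(np.hypot(Pw[...,0]-DIAL[0],Pw[...,1]-DIAL[1])<.045)
q=Pw[m];r=cv2.minAreaRect((q[:,:2]*1000).astype(np.float32));print(len(q),r,"want",-28.4,p,s["contact_force"])
d=vision.read_camera("scene");cv2.imwrite("pics/s6.png",cv2.resize(cv2.cvtColor(d["image"],cv2.COLOR_RGB2BGR)[100:280,160:370],None,fx=3,fy=3))
E
```

```text
1144 ((581.0919799804688, 136.13522338867188), (15.672032356262207, 57.40864944458008), 61.950355529785156) want -28.4 [0.58126054 0.1365647  0.23710747] [ 0.10744504 -0.68132364 -0.29255275]
```

View pics/w6.png

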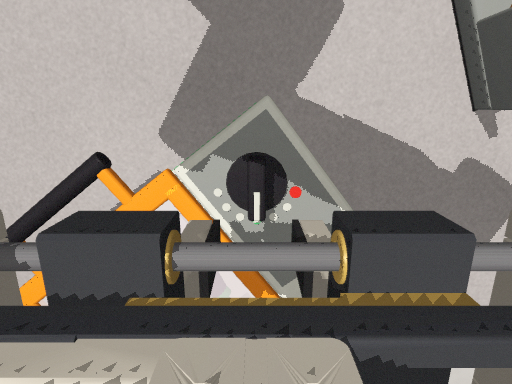

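View pics/s6.png

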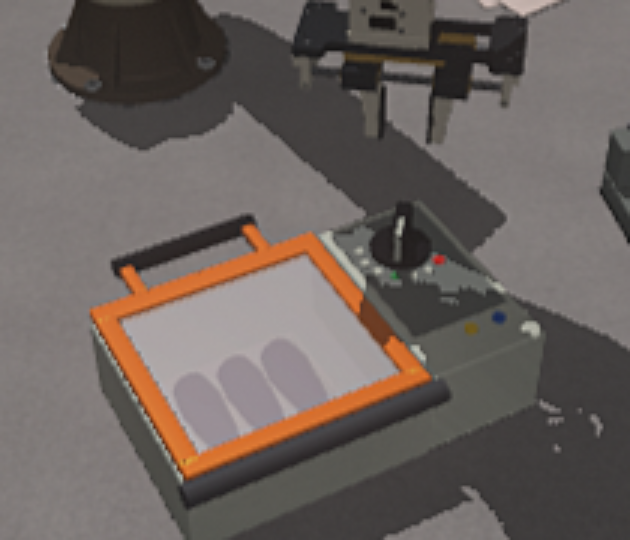

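The pointer is on the green dot (bar at -28.05°, wanted -28.4°), the lid is shut and the arm is clear. Handing in.

```bash
python3 -c "
from cell import arm
print(arm.finish_job())"
```

```text
the job is handed in; nothing more can be done
None
```

The lid is fully shut and the time dial is on the green dot. I handed the job in at about 15.5 s of the 48 s allowed.

- **Lid:** I pressed it down along its arc with closed fingertips, slowing near the end until it met the stop at about 20 N. Afterwards the lid frame measured level, at about 101 mm above the table.
- **Dial:** I gripped the bar with 15 N, turned it 75° clockwise, released it and rose clear. The bar then measured -28.05° against the -28.4° wanted, with the pointer on the green dot in the wrist picture.
- **Other things:** In the last pictures the pack was still in the chamber and the gripper was touching nothing. I did not re-measure the tape dispenser, bowl and label roll at the end; the arm only passed above or away from them.

No check failed. The only disagreement was about 3 mm between the top and wrist cameras on the dial centre. My first move call was refused for its format, and nothing moved.

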